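# Release a tape measure from its cradle and show its hook to the inspection camera

## Task

Press the cradle's sprung lever down until it clicks and stays down by itself, so that the hold-down finger swings off the tape measure. Then take that tape measure (not the spare one lying on the desk) out of the cradle and present its hook end to the inspection camera: the hook in the middle of the view at the distance marked by the tip of the wire under the lens, hook end pointing straight into the lens, the case right way up and not rolled sideways. Finish while still holding it there, steady, without bumping the camera or disturbing the other things on the desk.

Things in the scene. Friction and masses are not known exactly. Their poses are not given: they have to be found in the camera images.
- tape_check: the yellow tape measure standing in the cradle: case 33 wide (x, grasp across this) x 69 long (y) x 62 high (z), 0.2 kg. Origin: centre of its underside; z up; its -y end has the steel hook (bottom) and the red button. It stands on a pad 14 above the desk between rails with tops at 26, and rises to 78; the finger lies 3 above it until the lever is down.
- hook (a point): the hook point of that tape measure: on its -y end face, 35 from its origin along -y and 7 above its underside (same axes as tape_check)
- cradle: spring-catch cradle fixed to the desk: aluminium plate 205 x 145 x 10 with the nest, a grey linkage housing 44 high (lever ears 70) behind the tape measure's tail (swing post at y -64, top 90 with the finger), and the lever. Origin on the desk under the middle of the nest; +y is the way the hook end points, the lever's arm runs towards -x, z up.
- paddle (a point): middle of the top face of the lever's black paddle (36 x 34, 88 from the lever's pivot), where to press straight down with closed fingertips. In the cradle frame it is at about x -154, y -64, height 87 when up, and about x -157, height 52 when down: 35 of travel. Axes turn with the lever.
- lever (a joint): lever angle, rad: 0 up (sprung back), 0.40 fully down against its stop. Pressing takes about 4 N at first and 9 N just before the click at about 0.23; past that it snaps down and, let go, rests held at about 0.37. Let go sooner and it springs back up. It can be pressed on to its stop with 20 N.
- finger_tip (a point): free end of the steel hold-down finger, 66 from the swing post, 81 to 90 above the desk. It is geared to the lever: at 0 it lies over the middle of the tape measure, with the lever fully down it has swung 2.1 rad (120 degrees) away, behind the tail, to the cradle's +x side
- camera_stand: inspection camera's stand, fixed to the desk: base plate 110 x 110 x 12, mast of diameter 18 and height 377. Origin under the mast on the desk; the camera looks towards its -x. The head, 25 degrees nose-down, is clamped at a height that differs from day to day by 50.
- lens (a point): centre of the front of the lens (diameter 38). +x runs backwards into the camera, so the camera looks along -x, which slopes 25 degrees down; y level
- focus (a point): the point where the hook belongs: on the lens axis, 130 in front of the lens, 28 above the bent-up tip of the steel distance wire, which runs out from the head 38 below the axis. Axes as lens: +x along the axis to the lens (rising 25 degrees), y level, z square to both. Wanted: tape measure's -y (hook end) along +x here, its +z along +z here (so its x lies along y here)
- tape_spare: spare tape measure of the same kind standing free on the desk on the robot's right; leave alone. Origin at the centre of its underside
- screwdriver: screwdriver with a turquoise handle, 193 long, lying; leave alone
- packing_tape: roll of packing tape, diameter 113, 52 high, lying flat; leave alone
- stapler: stapler 138 long, 49 high; leave alone
- marker: marker pen 130 long, lying; leave alone
There are look-alikes about, which are no part of the job. What is shaped like the tape_check but blue or pink is not meant.

How it is judged:
By the outcome, as a careful person would: the job done as asked, in the order asked, and still so for the second after the job is handed in, while the arm keeps its last pose, push and grip.
It also fails if it takes over 54 s, if anything falls off the work surface, if the arm or the gripper's body presses on something with over 40 N, if the wrist force passes 120 N, or if a joint passes its speed limit or range.

## Robot

A 7-joint arm with a two-finger parallel gripper is mounted at the origin on a cart in front of the work surface, level with it; the furniture and walls round the work are solid. World frame = base frame: x ahead of the robot, y to its left, z up, the work surface at z = 0. Lengths are in m, angles in rad, forces in N, time in s.
With the tool pointing down it reaches from about 0.425 to 0.925 m from the base axis. Payload 6.8 kg.
Tool frame: the origin (TCP) lies between the finger pads; the fingertips stand 22 mm ahead of it and the grasp point (between the pads) lies 3 mm ahead of it; z points along the fingers, y is the line along which they close (so a half turn about z gives the same grasp; the last joint's range is limited). The gripper opens to 85 mm and grips with 20 to 120 N. Pads are 22 mm wide; open, the fingers measure 114 mm over their backs; the gripper's body (76 mm by 85 mm) begins 54 mm behind the grasp point. The pads swing forward as they close: fully open they stand 13 mm farther back than shut.
Start: joints at [-1.22, 0.477, 0.022, 1.555, -0.011, 1.109, -0.083], TCP at [0.299, 0.605, 0.226] pointing down, gripper open.
Joint ranges: [-2.96, 2.96], [-0.34, 2.1], [-1.41, 1.46], [0.24, 2.44], [-1.37, 4.51], [0.17, 1.92], [-2.96, 2.96]. Speed limits (rad/s): [2.39, 2.39, 3.14, 3.14, 3.14, 3.14, 3.14].

## Interface

Orientations are given as a unit quaternion [w, x, y, z].
In Python, from station import bot gives the robot as it stands.
- The arm moves only by the tool servo_tool, never from a script. Its argument "motion" is a list that holds one entry, the list of rows, each a list of 5 numbers: the opening, from 0 (shut) to 1 (fully open), then the shift along the world's x, y, z each as a share of 0.04 m, from -1 to 1, then the turn about the world's z as a share of 0.12 rad, from -1 to 1. A call has 1 to 20 rows; each row shifts and turns the commanded pose from where the row before left it; what a row does not reach is not made up. A row lasts 1/10 s, in which the tool goes at most 50 mm and 8.59 degrees, less where a joint would pass 70% of its speed; a pose out of reach is approached as far as the arm can. A call with a number of a shift or a turn outside -1 to 1 is refused whole. A call with a gripper value outside its range is refused whole. The fingers move at their own pace and stop on an object; "newtons" is the grip in N (left out, the last holds). Time passes only in rows, so rows that do not move let the fingers close. It gives the time, the measured TCP pose, the force, the opening and the grip force at its end, in the units of the state.
- bot.get_obs(): the state, without advancing time (a new reading comes with each control period).
- bot.read_camera(name): name is "scene" or "top"; returns (picture, depth): 480x640x3 uint8, red, green, blue; 480x640 float32, m along the optical axis (not along the pixel's ray), 0 where there is no reading.
- bot.get_calibration(name): a dict with "fovy" (degrees; the focal length in pixels is half the picture's height over the tangent of half this angle, whatever the lens; pixels are square), "cx", "cy" (the principal point, pixels), "view" (4x4, takes a point from world to camera coordinates). Camera axes: x right, y down, z forward; pixel columns grow to the right and rows downward; lengths in m; the calibration is good to about 2 mm. A picture is of the moment at which its call begins. get_calibration takes no time and is no camera call.
- bot.hand_in(): hands the job in; it is judged then, once.
The state is a dict: "t": time; "q": joint angles; "joint_vel": joint speeds; "joint_torque": joint torques, N m; "eef_pos": TCP position; "tool_rot": TCP orientation; "contact_force": force on the tool from outside, world axes, zero at the start; "torque": the same for the moment, N m; "gripper_width": opening from 0.0 (shut) to 1.0 (fully open); "grasp_force": force on a finger pad.
Only numpy, scipy, OpenCV 4.12 (cv2) and the standard library are available. Lean on these libraries where they do the work, as an engineer would, in place of code of your own. Each camera call takes 0.05 s, during which the arm holds its last target. There are 200 camera calls.

## Working session

There is one attempt and no reset: what is moved stays moved. The work goes in short steps, Python scripts to look and compute and a tool call to move; the robot and the scene stay as the last step left them, time stands still between calls to the robot, and variables do not carry over. Pictures are saved under pics/ and viewed, at most 10 in all, crops included, and the job is handed in when it is done.

Besides the shell and the picture viewer there is one more tool, called after "Emit:" in YAML: its name, and indented under it one key for each argument. servo_tool: Moves the arm, as the interface text tells. Shift numbers are shares of 0.04 m and turn numbers shares of 0.12 rad, none past 1 either way. Its arguments: {"type":"object","properties":{"motion":{"type":"array"},"newtons":{"type":"number"}},"required":["motion"]}

```bash
ls; mkdir -p pics; cat > h.py <<'E'
import numpy as np, cv2
from station import bot
def K(n):
    c=bot.get_calibration(n); f=240/np.tan(np.radians(c['fovy'])/2); return f,c['cx'],c['cy'],np.array(c['view'])
def cloud(n,d):
    f,cx,cy,V=K(n); v,u=np.mgrid[:480,:640]; P=np.stack([(u-cx)/f*d,(v-cy)/f*d,d,np.ones_like(d)],-1)
    W=P@np.linalg.inv(V).T; W=W[...,:3]; W[d==0]=np.nan; return W
def snap(n,tag):
    im,d=bot.read_camera(n); cv2.imwrite(f'pics/{tag}.png',im[...,::-1]); np.savez(f'{tag}.npz',im=im,d=d); return im,d,cloud(n,d)
def load(n,tag):
    z=np.load(f'{tag}.npz'); return z['im'],z['d'],cloud(n,z['d'])
E
python3 - <<'E'
from h import *
for n in('scene','top'):
    snap(n,n+'0'); f,cx,cy,V=K(n); print(n,f,cx,cy,np.linalg.inv(V).round(3).tolist())
o=bot.get_obs(); print({k:np.round(v,3).tolist() for k,v in o.items()})
E
```

```text
pics
scene 541.2174654128414 312.5429712572516 229.58470327898453 [[0.811, -0.415, 0.413, -0.021], [-0.586, -0.56, 0.586, -0.864], [-0.012, -0.717, -0.697, 1.163], [0.0, 0.0, 0.0, 1.0]]
top 545.0742027052813 323.3922808291762 240.97736209381785 [[0.009, -0.996, 0.086, 0.437], [-1.0, -0.009, 0.002, -0.015], [-0.001, -0.086, -0.996, 1.699], [0.0, 0.0, 0.0, 1.0]]
{'t': 0.1, 'q': [-1.22, 0.478, 0.022, 1.556, -0.011, 1.109, -0.083], 'joint_vel': [-0.001, -0.001, -0.0, -0.002, 0.0, 0.002, -0.0], 'joint_torque': [0.005, -59.776, 1.614, -28.195, 0.013, 0.005, 0.0], 'eef_pos': [0.299, 0.605, 0.225], 'tool_rot': [-0.0, 0.227, 0.974, -0.001], 'contact_force': [0.169, -0.154, -0.359], 'torque': [-0.028, -0.009, 0.042], 'grasp_force': 0.0, 'gripper_width': 0.995}
```

View pics/scene0.png

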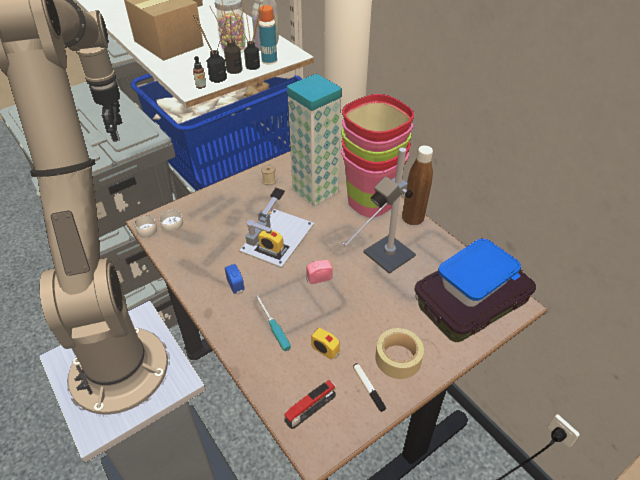

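View pics/top0.png

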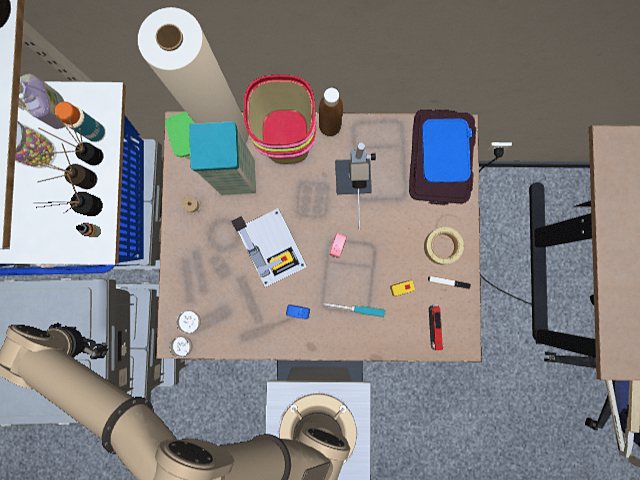

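Candidates: yellow tape in the cradle at scene (271,240) / top (283,260), the spare yellow at scene (325,343), a blue one at (235,278) and a pink one at (319,271). I choose the yellow one in the cradle. A close crop will check that.

```bash
python3 - <<'E'
from h import *
a,da,A=load('scene','scene0'); b,db,B=load('top','top0')
c1=cv2.resize(a[175:275,230:330],(400,400),interpolation=cv2.INTER_CUBIC); c2=cv2.resize(b[205:295,225:315],(400,400),interpolation=cv2.INTER_CUBIC)
c3=cv2.resize(a[140:280,330:430],(400,560),interpolation=cv2.INTER_CUBIC)[:200*2]
cv2.imwrite('pics/c1.png',np.hstack([c1,c2])[...,::-1])
c4=cv2.resize(b[130:240,320:400],(400,550),interpolation=cv2.INTER_CUBIC); c3=cv2.resize(a[150:270,335:422],(400,550),interpolation=cv2.INTER_CUBIC)
cv2.imwrite('pics/c2.png',np.hstack([c3,c4])[...,::-1])
print('desk z',np.nanmedian(B[300:330,250:300,2]),np.nanmedian(A[300:320,300:310,2]))
for n,im,W in(('s',a,A),('t',b,B)):
    hsv=cv2.cvtColor(im,cv2.COLOR_RGB2HSV)
    ww=(hsv[...,1]<40)&(hsv[...,2]>170)&(abs(W[...,2]-.01)<.006)&(W[...,0]>.3)&(W[...,0]<.7)&(W[...,1]>0)&(W[...,1]<.4)
    P=W[ww][:,:2].astype(np.float32); r=cv2.minAreaRect(P*1000); print(n,'plate',len(P),r,np.nanmedian(W[ww][:,2]))
    y=(hsv[...,0]>18)&(hsv[...,0]<32)&(hsv[...,1]>150)&(hsv[...,2]>120)&(W[...,1]>0)&(W[...,1]<.3)&(W[...,2]>.065)&(W[...,2]<.1)
    P=W[y]; print(n,'tape top',len(P),np.median(P,0),cv2.minAreaRect((P[:,:2]*1000).astype(np.float32)))
    k=(im.max(-1)<70)&(W[...,2]>.06)&(W[...,2]<.12)&(W[...,1]>.05)&(W[...,1]<.4)&(W[...,0]>.4)&(W[...,0]<.75)
    P=W[k]; print(n,'paddle',len(P),P.mean(0).round(4) if len(P) else 0)
E
```

```text
desk z 0.00106387174942979 -0.0010656925699479292
s plate 1285 ((511.8365478515625, 225.80491638183594), (323.2934875488281, 370.2475280761719), 4.330504894256592) 0.00895959920760192
s tape top 107 [0.51040235 0.10798412 0.07011419] ((516.5794677734375, 113.41714477539062), (33.720947265625, 60.304473876953125), 28.065357208251953)
s paddle 86 [0.6201 0.233  0.084 ]
t plate 1875 ((501.33856201171875, 201.66183471679688), (390.1072998046875, 404.3751525878906), 1.4800975322723389) 0.00989572880817069
t tape top 122 [0.52174052 0.10925245 0.07231988] ((520.2814331054688, 113.97554016113281), (29.564661026000977, 61.80581283569336), 27.54837417602539)
t paddle 122 [0.6254 0.2397 0.0869]
```

View pics/c1.png

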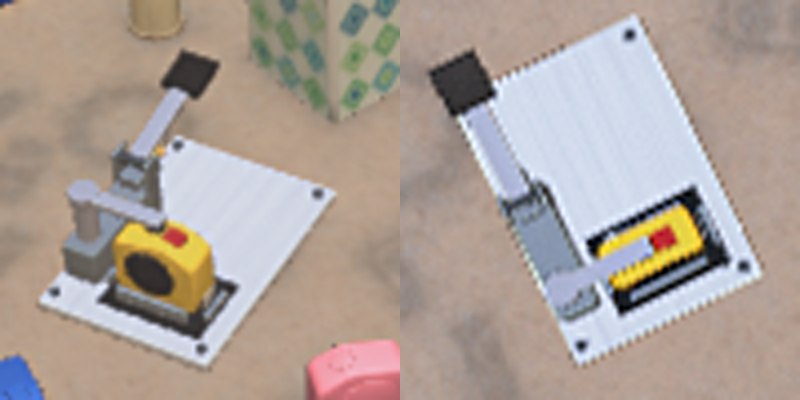

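View pics/c2.png

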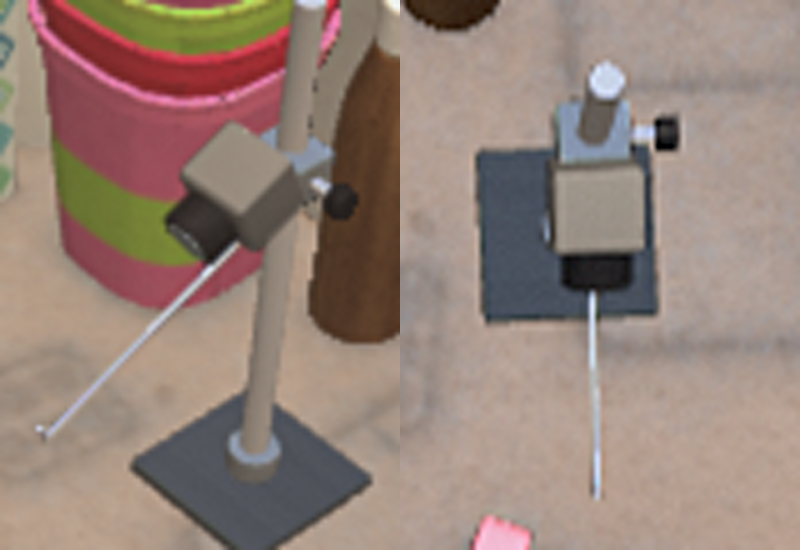

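The crop confirms the cradle tape is yellow with a red button, with the finger lying over it. Wire tip is at about scene (344.1,244.3) and top (359.2,229.4).

```bash
cat >> h.py <<'E'
def ray(n,p):
    f,cx,cy,V=K(n); I=np.linalg.inv(V); d=I[:3,:3]@[(p[0]-cx)/f,(p[1]-cy)/f,1]; return I[:3,3],d/np.linalg.norm(d)
def tri(ps,pt):
    (a,d),(b,e)=ray('scene',ps),ray('top',pt); s=np.linalg.lstsq(np.c_[d,-e],b-a,rcond=None)[0]
    p,q=a+s[0]*d,b+s[1]*e; return ((p+q)/2).round(4),round(1000*np.linalg.norm(p-q),1)
def onz(n,p,z):
    a,d=ray(n,p); return a+d*(z-a[2])/d[2]
E
python3 - <<'E'
from h import *
a,da,A=load('scene','scene0'); b,db,B=load('top','top0')
print('tip',tri((344.1,244.3),(359.2,229.4)))
def comp(m,W,xy):
    m=m.astype(np.uint8); n,l,st,ce=cv2.connectedComponentsWithStats(m)
    best=None
    for i in range(1,n):
        if st[i,4]<40: continue
        p=np.nanmedian(W[l==i],0)[:2]; e=np.hypot(*(p-xy))
        if best is None or e<best[0]: best=(e,l==i,ce[i])
    return best
C={}
for n,im,W in(('scene',a,A),('top',b,B)):
    k=(im.max(-1)<75)&(W[...,2]>.06)
    e,m,c=comp(k,W,(.624,.238)); C[n]=c; print(n,'paddle px',c,m.sum())
    hsv=cv2.cvtColor(im,cv2.COLOR_RGB2HSV)
    k=(hsv[...,1]<45)&(hsv[...,2]>175)&(abs(W[...,2]-.01)<.007)
    e,m,c=comp(k,W,(.57,.12)); 
    cs,_=cv2.findContours(m.astype(np.uint8),cv2.RETR_EXTERNAL,cv2.CHAIN_APPROX_NONE); q=max(cs,key=len)[:,0]
    P=np.array([onz(n,p,.010)[:2] for p in q.astype(float)]); r=cv2.minAreaRect((P*1000).astype(np.float32)); print(n,'plate',r,cv2.boxPoints(r).round().tolist())
    k=(im.max(-1)<90)&(abs(W[...,2]-.012)<.008)&(W[...,0]>.6)&(W[...,0]<.9)&(abs(W[...,1]+.08)<.1)
    k=cv2.morphologyEx(k.astype(np.uint8),cv2.MORPH_OPEN,np.ones((3,3)))
    e,m,c=comp(k,W,(.76,-.08)); cs,_=cv2.findContours(m.astype(np.uint8),cv2.RETR_EXTERNAL,cv2.CHAIN_APPROX_NONE); q=max(cs,key=len)[:,0]
    P=np.array([onz(n,p,.012)[:2] for p in q.astype(float)]); r=cv2.minAreaRect((P*1000).astype(np.float32)); print(n,'base',r)
    # lens/head
    k=(W[...,2]>.2)&(W[...,2]<.36)&(abs(W[...,1]+.08)<.07)&(W[...,0]>.62)&(W[...,0]<.82)
    P=W[k]; print(n,'head',len(P),P.min(0).round(3),P.max(0).round(3))
    k=k&(im.max(-1)<60); P=W[k]; print(' dark',len(P),np.median(P,0).round(3),P.min(0).round(3))
print(tri(C['scene'],C['top']))
E
```

```text
tip (array([ 0.6051, -0.1143,  0.1616]), np.float64(1.5))
scene paddle px [277.07954545 193.06818182] 88
scene plate ((560.5636596679688, 147.40530395507812), (204.3077392578125, 144.76962280273438), 26.877656936645508) [[437.0, 166.0], [502.0, 37.0], [684.0, 129.0], [619.0, 258.0]]Traceback (most recent call last):
  File "<stdin>", line 23, in <module>
TypeError: cannot unpack non-iterable NoneType object
```

```bash
python3 - <<'E'
from h import *
a,da,A=load('scene','scene0'); b,db,B=load('top','top0')
def hull(n,m):
    cs,_=cv2.findContours(m.astype(np.uint8),cv2.RETR_EXTERNAL,cv2.CHAIN_APPROX_NONE); return max(cs,key=cv2.contourArea)[:,0].astype(float)
C={}
for n,im,W in(('scene',a,A),('top',b,B)):
    hsv=cv2.cvtColor(im,cv2.COLOR_RGB2HSV)
    R=(W[...,0]>.3)&(W[...,0]<.8)&(W[...,1]>0)&(W[...,1]<.4)
    q=hull(n,R&(im.max(-1)<75)&(W[...,2]>.06)); M=cv2.moments(q.astype(np.float32)); C[n]=(M['m10']/M['m00'],M['m01']/M['m00'])
    q=hull(n,R&(hsv[...,1]<45)&(hsv[...,2]>175)&(abs(W[...,2]-.01)<.007))
    r=cv2.minAreaRect((np.array([onz(n,p,.010)[:2] for p in q])*1000).astype(np.float32)); print(n,'plate',r)
    k=(im.max(-1)<115)&(abs(W[...,2]-.012)<.012)&(W[...,0]>.6)&(W[...,0]<.9)&(abs(W[...,1]+.1)<.1)
    q=hull(n,cv2.morphologyEx(k.astype(np.uint8),cv2.MORPH_OPEN,np.ones((3,3))))
    r=cv2.minAreaRect((np.array([onz(n,p,.012)[:2] for p in q])*1000).astype(np.float32)); print(n,'base',r)
    k=(W[...,2]>.18)&(W[...,2]<.4)&(abs(W[...,1]+.1)<.08)&(W[...,0]>.6)&(W[...,0]<.82)
    P=W[k]; print(n,'head',len(P),P.min(0).round(3),P.max(0).round(3))
    k=k&(im.max(-1)<60); P=W[k]; print(' dark',len(P),np.median(P,0).round(3),P.min(0).round(3))
    k=(W[...,2]>.36)&(W[...,2]<.4)&(abs(W[...,1]+.1)<.08)&(W[...,0]>.6)&(W[...,0]<.9); print(' mast',k.sum(),np.median(W[k],0) if k.any() else 0)
    # tape: faces, housing
    o=np.array([.517,.112]); ex=np.array([-.892,-.452]); ey=np.array([.452,-.892])
    X=(W[...,:2]-o)@ex; Y=(W[...,:2]-o)@ey
    k=(W[...,2]>.038)&(W[...,2]<.055)&(X>-.12)&(X<.09)&(Y>-.11)&(Y<-.03)&(hsv[...,1]<80)
    print(n,'housing',k.sum(),np.percentile(X[k],[2,50,98]).round(3),np.percentile(Y[k],[2,50,98]).round(3))
    k=(hsv[...,0]>18)&(hsv[...,0]<32)&(hsv[...,1]>150)&(W[...,2]>.068)&(abs(X)<.05)&(abs(Y)<.06)
    print(n,'tape',k.sum(),np.percentile(X[k],[2,50,98]).round(3),np.percentile(Y[k],[2,50,98]).round(3),np.percentile(W[k][:,2],[50,95]))
print('paddle',tri(C['scene'],C['top']))
E
```

```text
scene plate ((560.5636596679688, 147.40530395507812), (204.3077392578125, 144.76962280273438), 26.877656936645508)
scene base ((783.4978637695312, -107.38700866699219), (113.24361419677734, 111.50884246826172), 2.260636568069458)
scene head 1118 [ 0.653 -0.152  0.18 ] [ 0.804 -0.08   0.379]
 dark 162 [ 0.719 -0.122  0.262] [ 0.701 -0.152  0.244]
 mast 61 [ 0.78519317 -0.10679339  0.37116943]
scene housing 170 [-0.079 -0.026  0.016] [-0.08  -0.061 -0.049]
scene tape 78 [-0.013  0.007  0.016] [-0.027 -0.001  0.026] [0.07121441 0.07630075]
top plate ((564.7706909179688, 147.3927459716797), (205.77186584472656, 149.3399658203125), 27.114473342895508)
top base ((787.5346069335938, -81.17269897460938), (107.2746810913086, 66.2862319946289), 2.8739068508148193)
top head 768 [ 0.646 -0.149  0.18 ] [ 0.806 -0.079  0.383]
 dark 118 [ 0.718 -0.11   0.266] [ 0.704 -0.149  0.248]
 mast 49 [ 0.78820833 -0.1036404   0.37710086]
top housing 198 [-0.08  -0.037  0.011] [-0.078 -0.062 -0.049]
top tape 101 [-0.018  0.001  0.01 ] [-0.031  0.004  0.029] [0.07292555 0.07992566]
paddle (array([0.6278, 0.2422, 0.0803]), np.float64(1.2))
```

```bash
python3 - <<'E'
from h import *
o=np.array([.517,.112]); ex=np.array([-.892,-.452]); ey=np.array([.452,-.892])
for n in('scene','top'):
    im,d,W=load(n,n+'0')
    k=(W[...,2]>.12)&(W[...,0]>.45)&(W[...,0]<.9)&(W[...,1]>.08)&(W[...,1]<.45)
    P=W[k]; r=np.hypot(P[:,0]-.627,P[:,1]-.241); i=np.argsort(r)[:400:80]; print(n,k.sum(),P[i].round(3).tolist(),P.min(0),P.max(0))
    k=(W[...,2]>.3)&k; print(W[k].min(0),W[k].max(0))
    # free patch for pivoting: x -110..-50, y 62..150 of cradle
    X=(W[...,:2]-o)@ex; Y=(W[...,:2]-o)@ey
    k=(X>-.14)&(X<-.02)&(Y>.07)&(Y<.16)&(W[...,2]>.012)
    print('obst',k.sum(),X[k].round(3)[:5],Y[k].round(3)[:5])
    # closed way: anything tall on the sweep
E
```

```text
scene 8655 [[0.724, 0.243, 0.383], [0.728, 0.25, 0.252], [0.728, 0.254, 0.376], [0.73, 0.244, 0.329], [0.73, 0.248, 0.127]] [0.72051544 0.0800404  0.1201248 ] [0.89998817 0.33441968 0.60886495]
[0.72051544 0.08063378 0.30000228] [0.89998817 0.33441968 0.60886495]
obst 0 [] []
top 8903 [[0.73, 0.238, 0.378], [0.732, 0.241, 0.295], [0.731, 0.263, 0.315], [0.734, 0.24, 0.326], [0.733, 0.225, 0.292]] [0.72619158 0.0800862  0.1204276 ] [0.89999684 0.44419664 0.66993594]
[0.72619158 0.08155881 0.30026067] [0.89998549 0.350993   0.66993594]
obst 3 [-0.129 -0.097 -0.087] [0.119 0.127 0.147]
```

Emit:
servo_tool:
  motion:
    - [[0, 0.6, -0.6, 0, -0.6], [0, 0.8, -0.8, 0, -0.6], [0, 0.8, -0.8, 0, -0.6], [0, 0.8, -0.8, 0, -0.6], [0, 0.8, -0.8, 0, -0.6], [0, 0.8, -0.8, 0, -0.6], [0, 0.8, -0.8, 0, -0.6]]
  newtons: 40

```text
t: 0.8
eef_pos: [0.5158, 0.3876, 0.2255]
tool_rot: [-0.0, 0.464, 0.886, -0.0]
contact_force: [0.6, 1.3, -0.5]
gripper_width: 0.0
grasp_force: 0.0
```

Emit:
servo_tool:
  motion:
    - [[0, 0.55, -0.75, 0, -0.25], [0, 0.55, -0.75, -0.3, -0.25], [0, 0.55, -0.75, -0.6, -0.25], [0, 0.55, -0.75, -0.7, -0.25], [0, 0.5, -0.7, -0.6, -0.15], [0, 0, 0, 0, 0], [0, 0, 0, 0, 0]]

```text
t: 1.5
eef_pos: [0.6227, 0.2399, 0.1367]
tool_rot: [-0.001, 0.524, 0.852, -0.001]
contact_force: [0.6, 0.4, -0.4]
gripper_width: 0.004
grasp_force: 0.0
```

Emit:
servo_tool:
  motion:
    - [[0, 0, 0, -0.4, 0], [0, 0, 0, -0.25, 0], [0, 0, 0, -0.15, 0], [0, 0, 0, -0.15, 0], [0, 0, 0, -0.15, 0], [0, 0, 0, -0.15, 0], [0, 0, 0, -0.1, 0]]

```text
t: 2.2
eef_pos: [0.6228, 0.2412, 0.0833]
tool_rot: [-0.0, 0.523, 0.852, -0.0]
contact_force: [0.1, -0.4, 0.1]
gripper_width: -0.001
grasp_force: 0.0
```

Emit:
servo_tool:
  motion:
    - [[0, 0, 0, -0.1, 0], [0, 0, 0, -0.05, 0], [0, 0, 0, 0, 0]]

```text
t: 2.5
eef_pos: [0.6237, 0.2416, 0.0784]
tool_rot: [0.0, 0.523, 0.852, 0.001]
contact_force: [0.5, 0.2, 4.2]
gripper_width: 0.003
grasp_force: 1.8
```

Emit:
servo_tool:
  motion:
    - [[0, 0, 0, -0.05, 0], [0, 0, 0, -0.05, 0], [0, 0, 0, 0, 0]]

```text
t: 2.8
eef_pos: [0.624, 0.2417, 0.0744]
tool_rot: [0.001, 0.523, 0.852, 0.001]
contact_force: [2.4, 0.3, 4.4]
gripper_width: -0.001
grasp_force: 2.1
```

Emit:
servo_tool:
  motion:
    - [[0, 0, 0, 0.5, 0], [0, 0, 0, 1, 0], [0, -0.3, -0.3, 1, 0], [0.5, -0.9, -0.9, 0.5, 0], [1, -0.9, -0.9, 0, 0], [1, 0, 0, 0, 0], [1, 0, 0, 0, 0]]

```text
t: 3.5
eef_pos: [0.541, 0.1596, 0.1916]
tool_rot: [-0.001, 0.524, 0.852, -0.001]
contact_force: [0.0, 0.6, -0.2]
gripper_width: 0.682
grasp_force: 0.0
```

```bash
python3 - <<'E'
from h import *
a,_,_=snap('scene','scene1'); b,_,_=snap('top','top1')
c1=cv2.resize(a[155:275,220:340],(400,400),interpolation=cv2.INTER_CUBIC); c2=cv2.resize(b[195:295,215:315],(400,400),interpolation=cv2.INTER_CUBIC)
cv2.imwrite('pics/c3.png',np.hstack([c1,c2])[...,::-1])
E
```

```text
(no output)
```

View pics/c3.png

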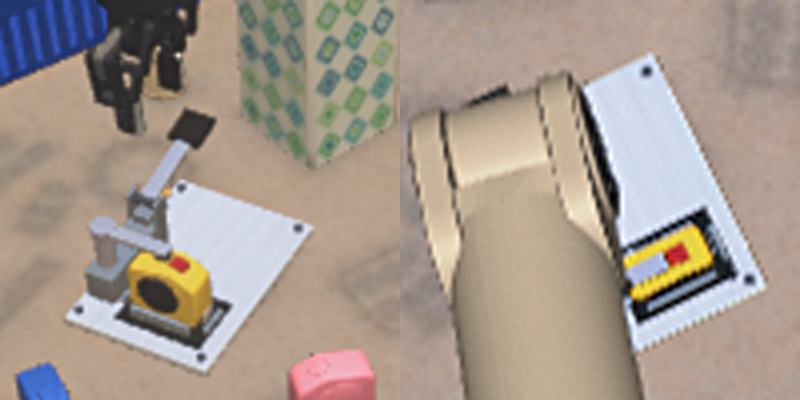

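The lever is still up and the finger is still over the tape, so the press was too shallow. I'll go back, touch it again and look while in contact.

Emit:
servo_tool:
  motion:
    - [[0, 0.7, 0.7, 0, 0], [0, 0.7, 0.7, 0, 0], [0, 0.7, 0.65, 0, 0], [0, 0, 0, -1, 0], [0, 0, 0, -0.9, 0], [0, 0, 0, -0.7, 0], [0, 0, 0, -0.1, 0], [0, 0, 0, -0.1, 0], [0, 0, 0, 0, 0]]

```text
t: 4.5
eef_pos: [0.6267, 0.2435, 0.0807]
tool_rot: [-0.0, 0.523, 0.852, -0.0]
contact_force: [-2.9, -1.4, 2.5]
gripper_width: -0.0
grasp_force: 1.5
```

```bash
python3 - <<'E'
from h import *
o=bot.get_obs(); print(o['eef_pos'],o['contact_force'])
a,_,_=snap('scene','scene2'); b,_,_=snap('top','top2')
c1=cv2.resize(a[125:255,210:340],(500,500),interpolation=cv2.INTER_CUBIC)
cv2.imwrite('pics/c4.png',c1[...,::-1])
print(onz('scene',(277.1,193.1),.087),onz('top',(238,223.5),.087))
E
```

```text
[0.62665121 0.2435234  0.08065681] [-2.93118452 -1.4189748   2.52664116]
[0.62312354 0.23561314 0.087     ] [0.62690384 0.24218906 0.087     ]
```

View pics/c4.png

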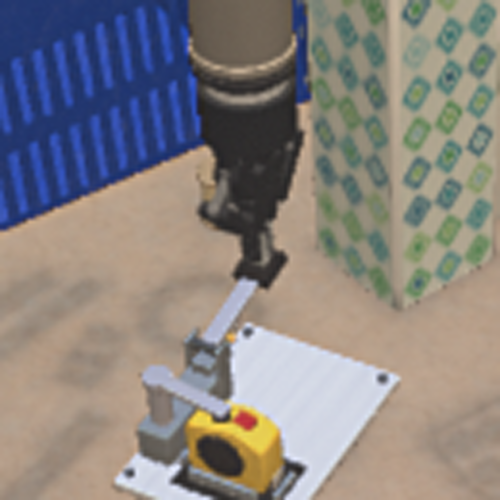

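The closed fingertips are on the paddle, at about crop pixel (262,268), so I'll keep pressing.

Emit:
servo_tool:
  motion:
    - [[0, 0, -0.05, -0.1, 0], [0, 0, 0, -0.1, 0], [0, 0, 0, -0.1, 0], [0, 0, 0, -0.1, 0], [0, 0, 0, -0.1, 0]]

```text
t: 5.1
eef_pos: [0.63, 0.243, 0.0626]
tool_rot: [0.002, 0.523, 0.852, 0.004]
contact_force: [2.4, 2.8, 11.7]
gripper_width: 0.0
grasp_force: 6.2
```

Emit:
servo_tool:
  motion:
    - [[0, 0, 0, -0.1, 0], [0, 0, 0, -0.1, 0], [0, 0, 0, -0.05, 0], [0, 0, 0, 0, 0]]

```text
t: 5.5
eef_pos: [0.6299, 0.2427, 0.0519]
tool_rot: [0.002, 0.523, 0.852, 0.003]
contact_force: [3.5, 3.5, 3.7]
gripper_width: 0.001
grasp_force: 2.3
```

Peaked, then dropped: it has clicked. I'll press a little further, then release and check.

Emit:
servo_tool:
  motion:
    - [[0, 0, 0, -0.1, 0], [0, 0, 0, -0.05, 0], [0, 0, 0, -0.05, 0], [0, 0, 0, 0, 0]]

```text
t: 5.9
eef_pos: [0.6296, 0.2426, 0.0462]
tool_rot: [0.002, 0.523, 0.852, 0.003]
contact_force: [-5.0, 1.4, 21.7]
gripper_width: 0.004
grasp_force: 10.7
```

Emit:
servo_tool:
  motion:
    - [[0, 0, 0, 0.5, 0], [0, 0, 0, 1, 0], [0, 0, 0, 1, 0], [0.5, -0.3, -0.3, 1, 0], [1, -0.7, -0.7, 0, 0], [1, 0, 0, 0, 0], [1, 0, 0, 0, 0]]

```text
t: 6.6
eef_pos: [0.5865, 0.1996, 0.1823]
tool_rot: [0.0, 0.524, 0.852, 0.0]
contact_force: [-0.5, 0.9, -1.1]
gripper_width: 0.681
grasp_force: 0.0
```

```bash
python3 - <<'E'
from h import *
a,_,_=snap('scene','scene3'); b,_,_=snap('top','top3')
c1=cv2.resize(a[155:275,220:340],(400,400),interpolation=cv2.INTER_CUBIC); c2=cv2.resize(b[195:295,215:315],(400,400),interpolation=cv2.INTER_CUBIC)
cv2.imwrite('pics/c5.png',np.hstack([c1,c2])[...,::-1])
E
```

```text
(no output)
```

View pics/c5.png

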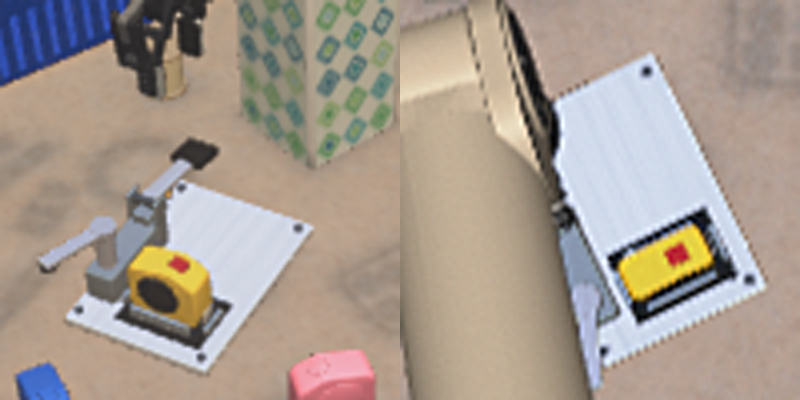

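Latched: the paddle stays down and the finger has swung off the tape. Next I'll check the fingertip offset before grasping, and re-measure the tape.

```bash
python3 - <<'E'
from h import *
p=bot.get_obs(); print(p['eef_pos'],p['gripper_width'])
t=np.array([.5865,.1996,.1823])
for n in('scene','top'):
    im,d,W=load(n,n+'3')
    k=(np.hypot(W[...,0]-t[0],W[...,1]-t[1])<.075)&(W[...,2]>.11)&(W[...,2]<.3); P=W[k]
    print(n,k.sum(),np.percentile(P[:,2],[0,2,10,50]).round(4) if k.any() else 0)
    if n=='scene':
        i=np.argsort(P[:,2])[:60]; print((P[i]-t)[::6].round(3).tolist())
    o=np.array([.517,.112]); ex=np.array([-.892,-.452]); ey=np.array([.452,-.892])
    X=(W[...,:2]-o)@ex; Y=(W[...,:2]-o)@ey; hsv=cv2.cvtColor(im,cv2.COLOR_RGB2HSV)
    k=(hsv[...,0]>18)&(hsv[...,0]<32)&(hsv[...,1]>150)&(W[...,2]>.03)&(abs(X)<.05)&(abs(Y)<.06)
    m=k&(W[...,2]>.072); r=cv2.minAreaRect((W[m][:,:2]*1000).astype(np.float32)); print('top',m.sum(),r,np.percentile(W[m][:,2],[50,95]))
    print('all',np.percentile(X[k],[1,50,99]).round(4),np.percentile(Y[k],[1,50,99]).round(4))
    # red button
    m=((hsv[...,0]<6)|(hsv[...,0]>172))&(hsv[...,1]>150)&(abs(X)<.03)&(abs(Y)<.05); print('red',X[m].mean(),Y[m].mean(),W[m].mean(0),np.argwhere(m).mean(0)[::-1])
E
```

```text
[0.58705655 0.20127319 0.18181511] 0.8478869462338581
scene 684 [0.1867 0.1974 0.2103 0.2621]
[[0.029, 0.019, 0.004], [0.034, 0.01, 0.011], [0.029, 0.008, 0.015], [-0.024, -0.028, 0.016], [-0.032, -0.013, 0.017], [0.024, 0.005, 0.019], [0.022, 0.017, 0.02], [-0.034, -0.023, 0.021], [0.031, 0.011, 0.023], [0.026, 0.013, 0.024]]
top 39 ((517.9535522460938, 110.71964263916016), (29.583866119384766, 40.30409622192383), 17.625347137451172) [0.07351521 0.07708382]
all [-0.0143  0.0079  0.0164] [-0.0315  0.0121  0.0344]
red -0.0008006835103654396 0.01080436362560639 [0.52259796 0.10272412 0.07458185] [273.33333333 234.16666667]
top 40 [0.2142 0.2158 0.2452 0.2831]
top 83 ((521.0828857421875, 113.51669311523438), (27.737735748291016, 59.65245819091797), 28.810274124145508) [0.07441352 0.0790225 ]
all [-0.0182 -0.002   0.0118] [-0.0342 -0.004   0.0316]
red -0.003996715157570338 0.010147872094111799 [0.52515217 0.10475438 0.07660907] [283.875 258.25 ]
```

Emit:
servo_tool:
  motion:
    - [[1, -0.43, -0.55, 0, 0], [1, -0.43, -0.55, 0, 0], [1, -0.43, -0.55, 0, 0], [1, -0.43, -0.57, 0, 0.03], [1, 0, 0, -0.5, 0], [1, 0, 0, -0.7, 0], [1, 0, 0, -0.7, 0], [1, 0, 0, -0.5, 0], [1, 0, 0, -0.5, 0], [1, 0, 0, -0.4, 0], [1, 0, 0, 0, 0]]

```text
t: 7.8
eef_pos: [0.5168, 0.1123, 0.0477]
tool_rot: [-0.001, 0.521, 0.853, -0.002]
contact_force: [-0.3, -0.1, -0.1]
gripper_width: 0.998
grasp_force: 0.0
```

```bash
python3 - <<'E'
from h import *
o=bot.get_obs(); print(o['eef_pos'],o['contact_force'],o['tool_rot'])
a,_,_=snap('scene','scene4'); b,_,_=snap('top','top4')
c1=cv2.resize(a[155:275,210:330],(400,400),interpolation=cv2.INTER_CUBIC); c2=cv2.resize(b[195:295,215:315],(400,400),interpolation=cv2.INTER_CUBIC)
cv2.imwrite('pics/c6.png',np.hstack([c1,c2])[...,::-1])
E
```

```text
[0.51684337 0.11229789 0.04765532] [-0.26160072 -0.06967161 -0.0749657 ] [-0.00123763  0.52109444  0.85349645 -0.00169065]
```

View pics/c6.png

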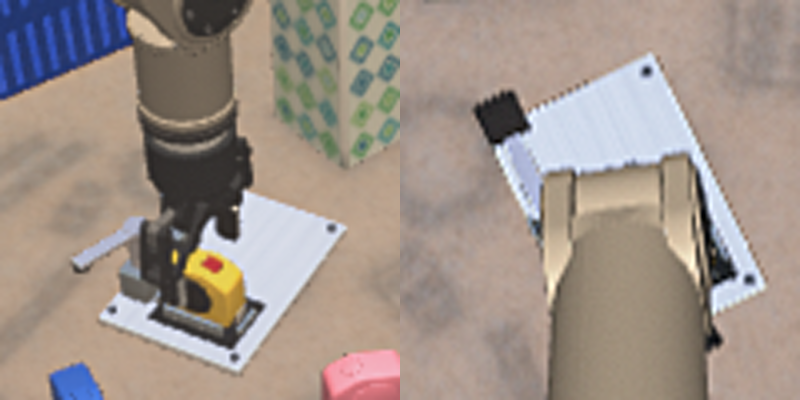

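```bash
python3 - <<'E'
from h import *
im,d,W=load('scene','scene4')
o=np.array([.517,.112]); ex=np.array([-.892,-.452]); ey=np.array([.452,-.892])
X=(W[...,:2]-o)@ex; Y=(W[...,:2]-o)@ey
k=(im.max(-1)<80)&(X>.03)&(X<.075)&(W[...,2]>.03)&(abs(Y)<.06)
for z0 in np.arange(.03,.12,.01):
    m=k&(W[...,2]>=z0)&(W[...,2]<z0+.01)
    if m.any(): print(round(z0,2),m.sum(),X[m].mean().round(3),Y[m].min().round(3),Y[m].max().round(3),Y[m].mean().round(3))
k=(im.max(-1)<80)&(X<-.03)&(X>-.08)&(W[...,2]>.03)&(abs(Y)<.06)
print('far',W[k][:,2].min() if k.any() else 0)
for z0 in np.arange(.03,.12,.01):
    m=k&(W[...,2]>=z0)&(W[...,2]<z0+.01)
    if m.any(): print(round(z0,2),m.sum(),X[m].mean().round(3),Y[m].min().round(3),Y[m].max().round(3),Y[m].mean().round(3))
E
```

```text
0.07 8 0.053 -0.007 0.006 0.0
0.08 11 0.055 -0.005 0.01 0.004
0.09 11 0.055 -0.003 0.008 0.003
0.1 3 0.054 0.009 0.012 0.01
0.11 28 0.062 -0.012 0.016 0.006
far 0.06608271080328776
0.06 4 -0.044 -0.01 0.008 -0.002
0.07 17 -0.043 -0.009 0.011 0.001
0.08 13 -0.043 -0.008 0.01 0.001
0.09 15 -0.042 -0.01 0.011 0.002
0.1 11 -0.043 -0.005 0.013 0.001
0.11 18 -0.059 -0.001 0.014 0.008
```

Emit:
servo_tool:
  motion:
    - [[1, 0.02, 0, -0.2, 0], [1, 0, 0, -0.2, 0], [1, 0, 0, -0.14, 0], [1, 0, 0, 0, 0], [0, 0, 0, 0, 0], [0, 0, 0, 0, 0], [0, 0, 0, 0, 0], [0, 0, 0, 0, 0], [0, 0, 0, 0, 0]]
  newtons: 40

```text
t: 8.8
eef_pos: [0.5192, 0.1123, 0.0289]
tool_rot: [0.0, 0.522, 0.853, 0.0]
contact_force: [-0.4, 0.2, 3.3]
gripper_width: 0.364
grasp_force: 39.9
```

Emit:
servo_tool:
  motion:
    - [[0, 0, 0, 0.3, 0], [0, 0, 0, 0.5, 0], [0, 0, 0, 0.5, 0], [0, 0, 0, 0.5, 0], [0, 0.4, -0.3, 0, 0], [0, 0.6, -0.4, 0, 0], [0, 0.6, -0.4, 0, 0], [0, 0.5, -0.3, 0, 0], [0, 0.4, -0.25, 0, 0], [0, 0, 0, 0, 0], [0, 0, 0, 0, 0]]

```text
t: 9.9
eef_pos: [0.6179, 0.046, 0.1004]
tool_rot: [-0.001, 0.522, 0.853, -0.0]
contact_force: [0.4, 0.1, -2.5]
gripper_width: 0.366
grasp_force: 40.3
```

```bash
cat > look.py <<'E'
from h import *; import sys
tag=sys.argv[1]; o=bot.get_obs(); t=o['eef_pos']; print(t.round(4) if hasattr(t,'round') else t,np.round(o['contact_force'],1))
im,d,W=snap('scene','s'+tag)
hsv=cv2.cvtColor(im,cv2.COLOR_RGB2HSV)
k=(hsv[...,0]>18)&(hsv[...,0]<32)&(hsv[...,1]>140)&(np.hypot(W[...,0]-t[0],W[...,1]-t[1])<.06)
P=W[k]; h=np.array([float(sys.argv[2]),float(sys.argv[3])]); s=np.array([-h[1],h[0]])
A=(P[:,:2]-t[:2])@h; S=(P[:,:2]-t[:2])@s
print('yellow',k.sum(),'along',np.percentile(A,[1,50,99]).round(4),'side',np.percentile(S,[1,50,99]).round(4),'z',np.percentile(P[:,2],[1,50,99]).round(4))
v,u=np.argwhere(k).T; print('px',u.min(),u.max(),v.min(),v.max())
c=(int(u.mean()),int(v.mean())); y0=max(0,c[1]-50);x0=max(0,c[0]-50)
cv2.imwrite(f'pics/{tag}.png',cv2.resize(im[y0:y0+100,x0:x0+100],(400,400),interpolation=cv2.INTER_CUBIC)[...,::-1]); print('crop origin',x0,y0)
E
python3 look.py p1 .452 -.892
```

```text
[0.6179 0.046  0.1004] [ 0.4  0.1 -2.5]
yellow 223 along [-0.0318  0.0206  0.0325] side [-0.0225 -0.0136  0.013 ] z [0.0875 0.1204 0.156 ]
px 299 323 211 233
crop origin 264 173
```

View pics/p1.png

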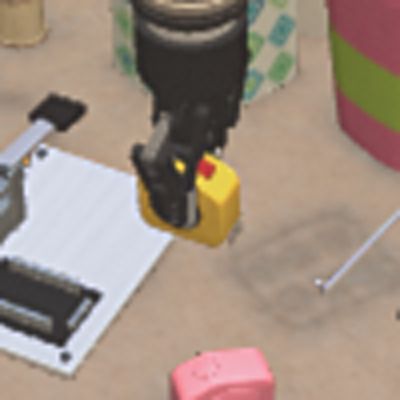

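The tape is held level and the lever is still latched. The tool can't tilt, so I'll pivot the tape 25° in the pads, with its tail pushed against the fixed plate's edge and a light grip.

Emit:
servo_tool:
  motion:
    - [[0, 0, 0, -0.5, 0], [0, 0, 0, -0.6, 0], [0, 0, 0, -0.5, 0], [0, 0, 0, -0.3, 0], [0, 0, 0, -0.13, 0], [0, 0, 0, 0, 0], [0, 0, 0, 0, 0]]

```text
t: 10.65
eef_pos: [0.6192, 0.0463, 0.0202]
tool_rot: [0.0, 0.521, 0.853, 0.0]
contact_force: [0.5, 0.5, -2.6]
gripper_width: 0.37
grasp_force: 40.4
```

Emit:
servo_tool:
  motion:
    - [[0, -0.03, 0.06, 0, 0], [0, -0.03, 0.06, 0, 0], [0, -0.03, 0.06, 0, 0], [0, -0.03, 0.06, 0, 0], [0, 0, 0, 0, 0]]
  newtons: 20

```text
t: 11.15
eef_pos: [0.6138, 0.0562, 0.0194]
tool_rot: [0.0, 0.521, 0.853, 0.0]
contact_force: [0.3, -0.4, -3.0]
gripper_width: 0.368
grasp_force: 40.4
```

Emit:
servo_tool:
  motion:
    - [[0, -0.025, 0.045, 0, 0], [0, -0.025, 0.045, 0, 0], [0, 0, 0, 0, 0]]
  newtons: 20

```text
t: 11.45
eef_pos: [0.6134, 0.0567, 0.0197]
tool_rot: [0.002, 0.522, 0.853, -0.0]
contact_force: [3.0, -5.6, -3.0]
gripper_width: 0.371
grasp_force: 40.2
```

Emit:
servo_tool:
  motion:
    - [[0, -0.025, 0.045, 0.01, 0], [0, -0.025, 0.045, 0.02, 0], [0, -0.025, 0.045, 0.02, 0], [0, 0, 0, 0, 0]]
  newtons: 20

```text
t: 11.85
eef_pos: [0.6118, 0.06, 0.0224]
tool_rot: [0.004, 0.523, 0.852, -0.0]
contact_force: [5.5, -9.1, -1.9]
gripper_width: 0.37
grasp_force: 40.4
```

```bash
python3 look.py p2 .452 -.892
```

```text
[0.6118 0.06   0.0224] [ 5.5 -9.1 -1.9]
yellow 211 along [-0.0291  0.0216  0.0347] side [-0.0241 -0.0131  0.0126] z [0.0071 0.0433 0.0759]
px 296 319 229 250
crop origin 261 191
```

Emit:
servo_tool:
  motion:
    - [[0, -0.025, 0.045, 0.03, 0], [0, -0.025, 0.045, 0.03, 0], [0, -0.025, 0.045, 0.03, 0], [0, -0.025, 0.045, 0.03, 0], [0, 0, 0, 0, 0]]

```text
t: 12.4
eef_pos: [0.6078, 0.0678, 0.0273]
tool_rot: [0.004, 0.523, 0.852, -0.0]
contact_force: [5.0, -8.4, -0.8]
gripper_width: 0.369
grasp_force: 40.3
```

Emit:
servo_tool:
  motion:
    - [[0, -0.025, 0.045, 0.02, 0], [0, -0.025, 0.045, 0.02, 0], [0, 0, 0, 0, 0]]

```text
t: 12.7
eef_pos: [0.6059, 0.0714, 0.029]
tool_rot: [0.004, 0.523, 0.852, -0.0]
contact_force: [4.6, -9.0, 0.4]
gripper_width: 0.37
grasp_force: 40.4
```

```bash
python3 look.py p3 .452 -.892
```

```text
[0.6059 0.0714 0.029 ] [ 4.6 -9.   0.4]
yellow 230 along [-0.022   0.0252  0.0419] side [-0.0207 -0.0134  0.0131] z [0.0136 0.053  0.0814]
px 293 318 226 247
crop origin 258 188
```

```bash
cat > ang.py <<'E'
from h import *
def ang(im,W,t,h):
    h=np.array(h)/np.hypot(*h); s=np.array([-h[1],h[0]]); t=np.array(t)
    hsv=cv2.cvtColor(im,cv2.COLOR_RGB2HSV)
    k=(hsv[...,0]>18)&(hsv[...,0]<32)&(hsv[...,1]>120)&(np.hypot(W[...,0]-t[0],W[...,1]-t[1])<.07)
    P=W[k]-t; A=P[:,:2]@h; S=P[:,:2]@s; Z=P[:,2]; best=(0,)
    for d in np.arange(-15,50,.5):
        r=np.radians(d); p=A*np.cos(r)+Z*np.sin(r); c=np.percentile(p,97)
        for c in c+np.arange(-.006,.003,.001):
            n=np.exp(-((p-c)/.0015)**2).sum()
            if n>best[0]: best=(n,d,c)
    r=np.radians(best[1]); m=abs(A*np.cos(r)+Z*np.sin(r)-best[2])<.004
    X=np.c_[Z[m],S[m],np.ones(m.sum())]; a,b,c=np.linalg.lstsq(X,A[m],rcond=None)[0]
    ud=np.array([-np.sin(r),np.cos(r)]); U=A*ud[0]+Z*ud[1]
    R=((hsv[...,0]<6)|(hsv[...,0]>172))&(hsv[...,1]>150)&(np.hypot(W[...,0]-t[0],W[...,1]-t[1])<.05); Q=W[R]-t
    return dict(n=int(m.sum()),peak=best[1],tilt=round(float(np.degrees(np.arctan(-a))),1),yawerr=round(float(np.degrees(np.arctan(-b))),1),face=round(float(best[2]),4),red=(Q[:,:2]@h).mean().round(4) if R.any() else None,redz=Q[:,2].mean().round(4) if R.any() else None,sidespan=np.percentile(S[m],[2,98]).round(4),u=np.percentile(U[m],[2,98]).round(4))
E
python3 - <<'E'
from ang import *
for n,t in(('sp1',[.6179,.046,.1004]),('sp2',[.6118,.06,.0224]),('sp3',[.6059,.0714,.029])):
    im,d,W=load('scene',n); print(n,ang(im,W,t,[.452,-.892]))
E
```

```text
sp1 {'n': 82, 'peak': np.float64(6.5), 'tilt': 6.1, 'yawerr': -2.7, 'face': 0.0316, 'red': np.float64(0.0112), 'redz': np.float64(0.046), 'sidespan': array([-0.0189,  0.0124]), 'u': array([-0.0069,  0.0367])}
sp2 {'n': 81, 'peak': np.float64(11.5), 'tilt': 9.7, 'yawerr': -0.8, 'face': 0.0342, 'red': np.float64(0.0101), 'redz': np.float64(0.0463), 'sidespan': array([-0.0198,  0.0127]), 'u': array([-0.0073,  0.0365])}
sp3 {'n': 97, 'peak': np.float64(21.0), 'tilt': 21.6, 'yawerr': -1.6, 'face': 0.0413, 'red': np.float64(0.0091), 'redz': np.float64(0.0475), 'sidespan': array([-0.0194,  0.0132]), 'u': array([-0.0093,  0.0347])}
```

```bash
cat > edge.py <<'E'
from h import *
def edges(im,W,t,h,dump=False):
    h=np.array(h)/np.hypot(*h); s=np.array([-h[1],h[0]]); t=np.array(t)
    hsv=cv2.cvtColor(im,cv2.COLOR_RGB2HSV)
    k=(hsv[...,0]>16)&(hsv[...,0]<34)&(hsv[...,1]>110)&(np.hypot(W[...,0]-t[0],W[...,1]-t[1])<.07)
    V=hsv[...,2]; us=np.where(k.any(0))[0]; out=[]
    for u in us:
        v=np.where(k[:,u])[0].max(); a,d=ray('scene',(u,v+.5)); a=a-t
        n=np.r_[s,0]; lam=((-.0165)-a@n)/(d@n); p=a+lam*d; out.append((u,v,p[:2]@h,p[2]))
    return np.array(out)
E
python3 - <<'E'
from edge import *
np.set_printoptions(suppress=True,precision=4)
for n,t in(('sp1',[.6179,.046,.1004]),('sp3',[.6059,.0714,.029])):
    im,d,W=load('scene',n); print(n); print(edges(im,W,t,[.452,-.892]).tolist().__repr__() if 0 else edges(im,W,t,[.452,-.892]))
z=np.vstack([np.hstack([cv2.resize(load('scene',n)[0][y:y+36,x:x+50],(800,576)[:2] if 0 else (500,360),interpolation=cv2.INTER_CUBIC) for n,x,y in [(n,x,y)]]) for n,x,y in(('sp1',282,205),('sp3',277,218))])
cv2.imwrite('pics/z.png',cv2.resize(z,(415,598))[...,::-1])
E
```

```text
sp1
[[299.     225.      -0.0325  -0.002 ]
 [300.     227.      -0.0295  -0.0086]
 [301.     228.      -0.0263  -0.0112]
 [302.     229.      -0.0232  -0.0138]
 [303.     229.      -0.0199  -0.0124]
 [304.     229.      -0.0166  -0.0109]
 [305.     230.      -0.0135  -0.0135]
 [306.     230.      -0.0102  -0.0121]
 [307.     230.      -0.007   -0.0107]
 [308.     231.      -0.0038  -0.0133]
 [309.     231.      -0.0006  -0.0119]
 [310.     232.       0.0026  -0.0145]
 [311.     232.       0.0058  -0.013 ]
 [312.     232.       0.009   -0.0116]
 [313.     233.       0.0121  -0.0142]
 [314.     233.       0.0153  -0.0128]
 [315.     233.       0.0185  -0.0114]
 [316.     234.       0.0217  -0.014 ]
 [317.     234.       0.0249  -0.0126]
 [318.     234.       0.028   -0.0112]
 [319.     233.       0.0312  -0.0058]
 [320.     232.       0.0344  -0.0005]
 [321.     230.       0.0375   0.0087]
 [322.     228.       0.0406   0.0178]
 [323.     227.       0.0437   0.023 ]]
sp3
[[293.     237.      -0.0268   0.0104]
 [294.     239.      -0.0237   0.0035]
 [295.     241.      -0.0207  -0.0035]
[... 198 characters left out ...]
301.     246.      -0.001   -0.0156]
 [302.     246.       0.0024  -0.014 ]
 [303.     247.       0.0057  -0.0167]
 [304.     247.       0.0091  -0.0152]
 [305.     247.       0.0125  -0.0136]
 [306.     247.       0.0158  -0.012 ]
 [307.     247.       0.0192  -0.0105]
 [308.     247.       0.0225  -0.0089]
 [309.     247.       0.0258  -0.0074]
 [310.     247.       0.0292  -0.0058]
 [311.     247.       0.0325  -0.0043]
 [312.     247.       0.0358  -0.0027]
 [313.     247.       0.0391  -0.0012]
 [314.     247.       0.0424   0.0003]
 [315.     245.       0.0457   0.0102]
 [316.     241.       0.0491   0.0282]
 [317.     240.       0.0524   0.0338]
 [318.     239.       0.0556   0.0393]]
```

The tilt is now about 21°. I'll push a little more, then lift and measure.

Emit:
servo_tool:
  motion:
    - [[0, -0.025, 0.045, 0.02, 0], [0, -0.015, 0.03, 0.02, 0], [0, 0, 0, 0, 0]]

```text
t: 13.05
eef_pos: [0.603, 0.0769, 0.0312]
tool_rot: [0.002, 0.522, 0.853, 0.0]
contact_force: [-1.1, -3.9, 10.9]
gripper_width: 0.37
grasp_force: 41.9
```

Emit:
servo_tool:
  motion:
    - [[0, 0.1, -0.2, 0.1, 0], [0, 0.1, -0.2, 0.6, 0], [0, 0, 0, 0.9, 0], [0, 0, 0, 0.7, 0], [0, 0, 0, 0, 0], [0, 0, 0, 0, 0], [0, 0, 0, 0, 0]]

```text
t: 13.75
eef_pos: [0.608, 0.0625, 0.1197]
tool_rot: [-0.001, 0.521, 0.853, -0.001]
contact_force: [-1.1, 0.0, -2.5]
gripper_width: 0.364
grasp_force: 40.2
```

```bash
cat > m.py <<'E'
from edge import *; import sys
o=bot.get_obs(); t=np.array(o['eef_pos']); tag=sys.argv[1]; h=[float(sys.argv[2]),float(sys.argv[3])]
print(t.round(4),np.round(o['tool_rot'],3),np.round(o['contact_force'],1))
im,d,W=snap('scene',tag); E=edges(im,W,t,h); np.set_printoptions(suppress=True,precision=4)
if len(E)==0: sys.exit()
z=E[:,3]; A=E[:,2]
# robust line through the bottom edge between its two ends
i0=np.argmin(z); 
def fit(E):
    i0=np.argmin(E[:,3]); S=E[i0+1:]; 
    for _ in range(5):
        p=np.polyfit(S[:,2],S[:,3],1); r=S[:,3]-np.polyval(p,S[:,2]); S=S[abs(r)<.0022]
    return p,S
p,S=fit(E); print('tilt',np.degrees(np.arctan(p[0])).round(1),'z at A=0',p[1].round(4),'range',S[0,2:],S[-1,2:],len(S))
E
python3 m.py q1 .452 -.892
python3 - <<'E'
from ang import *
o=bot.get_obs(); im,d,W=load('scene','q1'); print(ang(im,W,o['eef_pos'],[.452,-.892]))
from edge import *
E=edges(im,W,o['eef_pos'],[.452,-.892]); print(E[:,2:].round(4).tolist())
E
```

```text
[0.608  0.0625 0.1197] [-0.001  0.521  0.853 -0.001] [-1.1  0.  -2.5]
tilt 23.3 z at A=0 -0.0183 range [ 0.0037 -0.0168] [ 0.0133 -0.0126] 4
{'n': 103, 'peak': np.float64(24.5), 'tilt': 22.9, 'yawerr': 0.3, 'face': 0.0429, 'red': np.float64(0.009), 'redz': np.float64(0.0479), 'sidespan': array([-0.0176,  0.0134]), 'u': array([-0.0089,  0.0346])}
[[-0.0303, 0.0193], [-0.0273, 0.0129], [-0.0244, 0.0065], [-0.0214, 0.0], [-0.0185, -0.0065], [-0.0155, -0.013], [-0.0123, -0.0156], [-0.0092, -0.0182], [-0.0059, -0.0168], [-0.0027, -0.0154], [0.0006, -0.014], [0.0037, -0.0166], [0.0069, -0.0152], [0.0101, -0.0138], [0.0134, -0.0124], [0.0166, -0.011], [0.0198, -0.0096], [0.0229, -0.0083], [0.0261, -0.0069], [0.0293, -0.0055], [0.0325, -0.0042], [0.0356, -0.0028], [0.0388, -0.0015], [0.0419, 0.0037], [0.045, 0.0051], [0.0482, 0.0217], [0.0513, 0.0268], [0.0544, 0.0355]]
```

Emit:
servo_tool:
  motion:
    - [[0, -0.6, -0.3, 0.4, 0.5], [0, -0.6, -0.4, 0.4, 1], [0, -0.5, -0.5, 0.4, 1], [0, -0.4, -0.5, 0.4, 1], [0, -0.4, -0.5, 0.2, 1], [0, -0.3, -0.5, 0.2, 1], [0, -0.3, -0.5, 0, 1], [0, -0.2, -0.5, 0, 1], [0, -0.15, -0.5, 0, 1], [0, 0, -0.36, 0, 1], [0, 0, 0, 0, 0.05], [0, 0, 0, 0, 0], [0, 0, 0, 0, 0]]

```text
t: 15.1
eef_pos: [0.4712, -0.1187, 0.2007]
tool_rot: [-0.001, -0.024, 1.0, 0.0]
contact_force: [-0.1, -0.1, -2.6]
gripper_width: 0.368
grasp_force: 40.1
```

```bash
python3 m.py q2 .999 .0436
python3 - <<'E'
from ang import *
o=bot.get_obs(); im,d,W=load('scene','q2'); print(ang(im,W,o['eef_pos'],[.999,.0436]))
from edge import *
E=edges(im,W,o['eef_pos'],[.999,.0436]); print(E.round(4).tolist())
E
```

```text
[ 0.4712 -0.1187  0.2007] [-0.001 -0.024  1.     0.   ] [-0.1 -0.1 -2.6]
tilt 22.0 z at A=0 -0.0164 range [-0.0038 -0.0186] [0.0398 0.0017] 15
{'n': 19, 'peak': np.float64(21.0), 'tilt': 21.3, 'yawerr': -1.1, 'face': 0.0257, 'red': None, 'redz': None, 'sidespan': array([-0.0388, -0.0095]), 'u': array([-0.0126,  0.0507])}
[[288.0, 255.0, -0.0512, 0.0556], [289.0, 258.0, -0.0489, 0.044], [290.0, 259.0, -0.0463, 0.0388], [291.0, 260.0, -0.0437, 0.0336], [292.0, 262.0, -0.0412, 0.0249], [293.0, 263.0, -0.0385, 0.0196], [294.0, 264.0, -0.0358, 0.0143], [295.0, 265.0, -0.0331, 0.0088], [296.0, 266.0, -0.0304, 0.0034], [297.0, 267.0, -0.0276, -0.0021], [298.0, 268.0, -0.0248, -0.0076], [299.0, 269.0, -0.022, -0.0132], [300.0, 269.0, -0.019, -0.0153], [301.0, 269.0, -0.0161, -0.0174], [302.0, 269.0, -0.0131, -0.0195], [303.0, 268.0, -0.01, -0.0181], [304.0, 268.0, -0.007, -0.0202], [305.0, 267.0, -0.0039, -0.0188], [306.0, 266.0, -0.0008, -0.0173], [307.0, 265.0, 0.0023, -0.0159], [308.0, 264.0, 0.0054, -0.0144], [309.0, 263.0, 0.0085, -0.013], [310.0, 262.0, 0.0117, -0.0115], [311.0, 261.0, 0.0148, -0.0101], [312.0, 260.0, 0.0179, -0.0086], [313.0, 259.0, 0.021, -0.0072], [314.0, 258.0, 0.0241, -0.0057], [315.0, 257.0, 0.0273, -0.0043], [316.0, 257.0, 0.0303, -0.0064], [317.0, 256.0, 0.0335, -0.0049], [318.0, 255.0, 0.0366, -0.0034], [319.0, 253.0, 0.0398, 0.0016]]
```

Emit:
servo_tool:
  motion:
    - [[0, 0, 0.05, -0.3, 0], [0, 0.3, 0, -0.3, 0], [0, 0.5, 0, 0, 0], [0, 0.4, 0, 0, 0], [0, 0.3, 0, 0, 0], [0, 0.25, 0, 0, 0], [0, 0.15, 0, 0, 0], [0, 0, 0, 0, 0], [0, 0, 0, 0, 0], [0, 0, 0, 0, 0]]

```text
t: 16.15
eef_pos: [0.5467, -0.118, 0.1773]
tool_rot: [-0.0, -0.024, 1.0, 0.0]
contact_force: [0.2, 0.1, -2.5]
gripper_width: 0.367
grasp_force: 40.1
```

```bash
python3 m.py q3 .999 .0436
python3 - <<'E'
from edge import *
o=bot.get_obs(); im,d,W=load('scene','q3'); b,_,_=snap('top','t3')
E=edges(im,W,o['eef_pos'],[.999,.0436]); print(E.round(4).tolist())
c1=cv2.resize(im[205:265,305:385],(800,600),interpolation=cv2.INTER_CUBIC)[:, :]
c2=cv2.resize(b[190:265,320:395],(400,400),interpolation=cv2.INTER_CUBIC)
cv2.imwrite('pics/q3.png',np.hstack([cv2.resize(c1,(533,400)),c2[:,:267]])[...,::-1])
E
```

```text
[ 0.5467 -0.118   0.1773] [-0.    -0.024  1.     0.   ] [ 0.2  0.1 -2.5]
tilt 18.6 z at A=0 -0.0161 range [-0.0056 -0.0184] [ 0.0368 -0.0027] 14
[[313.0, 248.0, -0.0558, 0.058], [314.0, 250.0, -0.0529, 0.0492], [315.0, 252.0, -0.05, 0.0403], [316.0, 253.0, -0.0469, 0.0347], [317.0, 255.0, -0.0439, 0.0257], [318.0, 256.0, -0.0408, 0.02], [319.0, 257.0, -0.0377, 0.0144], [320.0, 258.0, -0.0346, 0.0086], [321.0, 259.0, -0.0315, 0.0029], [322.0, 259.0, -0.0283, 0.0007], [323.0, 260.0, -0.0251, -0.0051], [324.0, 261.0, -0.0219, -0.011], [325.0, 262.0, -0.0186, -0.0169], [326.0, 262.0, -0.0154, -0.0192], [327.0, 261.0, -0.0122, -0.0177], [328.0, 261.0, -0.0089, -0.02], [329.0, 260.0, -0.0056, -0.0185], [330.0, 259.0, -0.0024, -0.017], [331.0, 258.0, 0.0008, -0.0155], [332.0, 257.0, 0.0041, -0.014], [333.0, 256.0, 0.0073, -0.0125], [334.0, 255.0, 0.0106, -0.011], [335.0, 255.0, 0.0139, -0.0133], [336.0, 254.0, 0.0172, -0.0118], [337.0, 253.0, 0.0204, -0.0103], [338.0, 252.0, 0.0237, -0.0088], [339.0, 251.0, 0.027, -0.0073], [340.0, 250.0, 0.0302, -0.0058], [341.0, 249.0, 0.0335, -0.0043], [342.0, 248.0, 0.0368, -0.0028], [343.0, 246.0, 0.0399, 0.0025]]
```

View pics/q3.png

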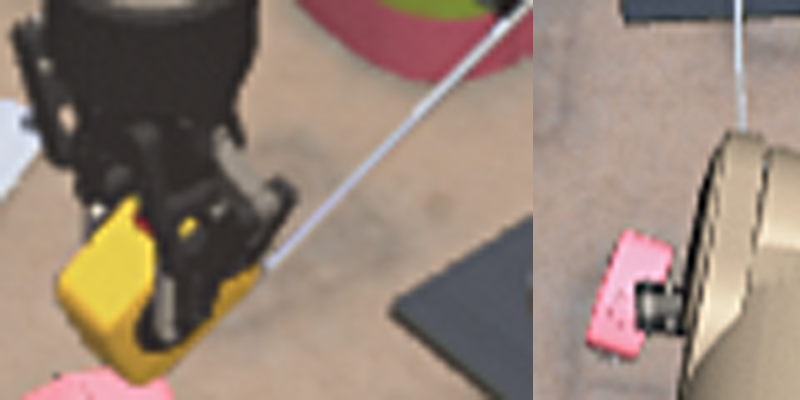

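```bash
cat > sub.py <<'E'
from h import *
def sub(im,t,h,u0,u1,v0,v1):
    h=np.array(h)/np.hypot(*h); s=np.array([-h[1],h[0]]); n=np.r_[s,0]; D=im[...,0].astype(float)-im[...,2]; out=[]
    for u in range(u0,u1+1):
        bg=np.median(D[v1:v1+8,u]); 
        for v in range(v1,v0,-1):
            th=(bg+150)/2
            if D[v,u]>th: vv=v+(D[v,u]-th)/(D[v,u]-D[v+1,u]); break
        else: continue
        a,d=ray('scene',(u,vv)); a=a-t; l=(-.0165-a@n)/(d@n); p=a+l*d; out.append((u,vv,p[:2]@h,p[2]))
    return np.array(out)
E
python3 - <<'E'
from sub import *
np.set_printoptions(suppress=True,precision=4)
for n,t,u0,u1,v0,v1 in(('q2',[.4712,-.1187,.2007],304,322,245,272),('q3',[.5467,-.118,.1773],329,346,238,265)):
    im,d,W=load('scene',n); E=sub(im,np.array(t),[.999,.0436],u0,u1,v0,v1); print(E)
    m=E[:,2]<.038; p=np.polyfit(E[m,2],E[m,3],1); print(n,np.degrees(np.arctan(p[0])),p)
    print(im[v1-22:v1-8,u1].tolist() if 0 else '')
# wire check: ridge of wire in scene0 projected into the vertical plane through tip with yaw 2.5deg
im,_,_=load('scene','scene0')
h=np.array([.999,.0436]); nn=np.array([-h[1],h[0],0]); tip=np.array([.6051,-.1143,.1616]); 
g=im.astype(float).min(-1); out=[]
for u in range(346,384):
    vg=244.3-(u-344.1)*.974; vs=np.arange(int(vg)-4,int(vg)+6); w=np.clip(g[vs,u]-np.median(g[vs,u])-15,0,None)
    if w.sum()<20: continue
    v=(w*vs).sum()/w.sum(); a,d=ray('scene',(u,v)); a=a-tip; l=-(a@nn)/(d@nn); p=a+l*d; out.append((p[:2]@h,p[2]))
out=np.array(out); p=np.polyfit(out[:,0],out[:,1],1); print('wire',len(out),np.degrees(np.arctan(p[0])),p)
E
```

```text
[[304.     267.64    -0.0068  -0.017 ]
 [305.     266.9375  -0.0038  -0.0166]
 [306.     266.33    -0.0007  -0.0165]
 [307.     265.5263   0.0024  -0.0158]
 [308.     264.25     0.0055  -0.0134]
 [313.     258.5      0.0211  -0.0035]
 [314.     257.3636   0.0243  -0.0015]
 [315.     256.1111   0.0274   0.0008]
 [316.     255.225    0.0305   0.0019]
 [317.     254.65     0.0336   0.0018]
 [318.     254.05     0.0367   0.0019]]
q2 27.471931218127942 [ 0.5199 -0.0151]

[[329.     259.125   -0.0057  -0.0132]
 [332.     257.0294   0.0041  -0.0121]
 [333.     256.1518   0.0073  -0.0111]
 [334.     255.1607   0.0106  -0.0096]
 [335.     254.181    0.0138  -0.0082]
 [336.     253.1696   0.0171  -0.0067]
 [337.     252.371    0.0203  -0.0059]
 [338.     251.4342   0.0236  -0.0047]
 [339.     250.3947   0.0268  -0.003 ]
 [340.     249.3882   0.0301  -0.0015]
 [341.     248.5547   0.0334  -0.0006]
 [342.     247.5      0.0366   0.0011]
 [343.     245.1071   0.0397   0.0077]]
q3 20.006428502965562 [ 0.3641 -0.0129]

wire 38 25.443769394321706 [ 0.4758 -0.0041]
```

```bash
cat > topedge.py <<'E'
from h import *
def topedge(im,t,h,us,ub,r0,r1,S=.0165):
    h=np.array(h)/np.hypot(*h); s=np.array([-h[1],h[0]]); n=np.r_[s,0]; D=im[...,0].astype(float)-im[...,2]; out=[]
    for v in range(r0,r1+1):
        bg=np.median(D[v,us:us+4]); th=(bg+170)/2
        for u in range(us,ub):
            if D[v,u]>th: break
        else: continue
        uu=u-(D[v,u]-th)/(D[v,u]-D[v,u-1]); a,d=ray('scene',(uu,v)); a=a-t; l=(S-a@n)/(d@n); p=a+l*d; out.append((uu,v,p[:2]@h,p[2]))
    return np.array(out)
E
python3 - <<'E'
from topedge import *
np.set_printoptions(suppress=True,precision=4)
for n,t,us,ub,r0,r1 in(('q2',[.4712,-.1187,.2007],280,310,236,258),('q3',[.5467,-.118,.1773],306,335,228,250)):
    im,d,W=load('scene',n); E=topedge(im,np.array(t),[.999,.0436],us,ub,r0,r1); print(n);print(E)
E
```

```text
q2
[[296.9112 242.      -0.001    0.0417]
 [296.2241 243.      -0.0032   0.0397]
 [295.3214 244.      -0.0059   0.0381]
 [294.3771 245.      -0.0088   0.0365]
 [293.5929 246.      -0.0112   0.0347]
 [292.8058 247.      -0.0137   0.0328]
 [292.3261 248.      -0.0152   0.0304]
 [291.4228 249.      -0.018    0.0288]
 [290.4734 250.      -0.0209   0.0272]
 [289.48   251.      -0.0239   0.0258]
 [288.6565 252.      -0.0264   0.024 ]
 [287.9605 253.      -0.0286   0.022 ]
 [287.6985 254.      -0.0296   0.0191]
 [287.7557 255.      -0.0296   0.0156]
 [288.1352 256.      -0.0287   0.0115]
 [288.5508 257.      -0.0276   0.0073]
 [289.1667 258.      -0.026    0.0027]]
q3
[[323.1    235.       0.002    0.0417]
 [322.2695 236.      -0.0007   0.0398]
 [321.343  237.      -0.0036   0.0382]
 [320.4193 238.      -0.0066   0.0365]
 [319.4865 239.      -0.0095   0.0349]
 [318.5669 240.      -0.0125   0.0333]
 [317.9231 241.      -0.0145   0.031 ]
 [316.7647 242.      -0.0182   0.0299]
 [315.7685 243.      -0.0214   0.0284]
 [315.0882 244.      -0.0236   0.0262]
 [314.2702 245.      -0.0262   0.0244]
 [313.5796 246.      -0.0284   0.0222]
 [313.4175 247.      -0.0289   0.019 ]
 [313.3788 248.      -0.0291   0.0156]
 [313.7402 249.      -0.028    0.0113]
 [314.625  250.      -0.0253   0.0059]]
```

```bash
python3 - <<'E'
from h import *
np.set_printoptions(suppress=True,precision=4)
im,_,_=load('scene','scene3'); h=np.array([.452,-.892]); s=np.array([-h[1],h[0]]); n=np.r_[s,0]; t=np.array([.518,.1125,.014])
D=im[...,0].astype(float)-im[...,2]
for S,top in((.0165,1),(-.0165,0)):
    out=[]
    for u in range(256,288):
        r=range(222,250) if top else range(256,235,-1); st=1 if top else -1
        for v in r:
            if D[v,u]>95 and D[v-st,u]<=95:
                vv=v-st*(D[v,u]-95)/(D[v,u]-D[v-st,u]); a,d=ray('scene',(u,vv)); a=a-t; l=(S-a@n)/(d@n); p=a+l*d; out.append((u,vv,p[:2]@h,p[2])); break
    print(np.array(out))
E
```

```text
[[258.     235.8182  -0.0558   0.0093]
 [259.     233.3837  -0.0511   0.0216]
 [260.     232.3222  -0.0471   0.0278]
 [261.     230.9888  -0.0429   0.0351]
 [262.     229.825   -0.0389   0.0416]
 [263.     228.5846  -0.0349   0.0485]
 [264.     228.4018  -0.0313   0.0508]
 [265.     228.4057  -0.0277   0.0523]
 [266.     228.542   -0.0243   0.0532]
 [267.     228.7193  -0.0208   0.054 ]
 [268.     228.7843  -0.0173   0.0553]
 [269.     229.3243  -0.014    0.0545]
 [270.     229.7105  -0.0107   0.0544]
 [271.     229.8786  -0.0072   0.0552]
 [272.     230.0698  -0.0038   0.0559]
 [273.     230.1935  -0.0004   0.0569]
 [274.     230.6759   0.0029   0.0564]
 [275.     230.7391   0.0063   0.0577]
 [276.     231.4588   0.0096   0.0562]
 [277.     232.1364   0.0128   0.0549]
 [278.     232.7103   0.0161   0.054 ]
 [279.     233.5474   0.0193   0.052 ]
 [280.     234.2286   0.0225   0.0507]
 [281.     235.1912   0.0257   0.0482]
 [282.     236.6301   0.0288   0.0436]]
[[258.     236.1333  -0.0319   0.048 ]
 [259.     243.6522  -0.0314   0.0172]
 [260.     245.1935  -0.0285   0.0121]
 [261. 
[... 151 characters left out ...]
265.     237.4595  -0.0079   0.0533]
 [266.     237.4615  -0.0044   0.0549]
 [267.     238.0139  -0.0012   0.0541]
 [268.     238.4133   0.0021   0.054 ]
 [269.     238.9737   0.0054   0.0532]
 [270.     249.023    0.0055   0.0117]
 [271.     249.3333   0.0089   0.012 ]
 [272.     249.6522   0.0123   0.0123]
 [273.     250.0824   0.0156   0.012 ]
 [274.     250.4595   0.019    0.012 ]
 [275.     251.0444   0.0223   0.0111]
 [276.     251.2549   0.0257   0.0118]
 [277.     252.1519   0.0289   0.0096]
 [278.     252.0769   0.0323   0.0115]
 [279.     250.4242   0.0362   0.0203]
 [280.     248.6316   0.0401   0.0296]
 [281.     247.1852   0.0439   0.0373]
 [282.     246.0851   0.0475   0.0435]]
```

```bash
python3 - <<'E'
from h import *
np.set_printoptions(suppress=True,precision=4)
th=np.radians(25); y=np.radians(2.5); xf=np.array([np.cos(th)*np.cos(y),np.cos(th)*np.sin(y),np.sin(th)]); yf=np.array([-np.sin(y),np.cos(y),0]); zf=np.cross(xf,yf)
F=np.array([.6051,-.1143,.1616])+.028*zf; print('focus',F,'lens',F+.13*xf)
f,cx,cy,V=K('scene')
def proj(p): q=V[:3,:3]@p+V[:3,3]; return (cx+f*q[0]/q[2],cy+f*q[1]/q[2],q[2])
hk=F
for nm,a,b,c in(('hook',0,0,0),('corner-y',-.0005,-.0165,-.007),('corner round',-.0025,-.0165,-.007),('tailcorner-y',-.0695,-.0165,-.007),('mid side bottom',-.02,-.0165,0.0)):
    print(nm,np.round(proj(F+a*xf+b*yf+c*zf),4))
im,d,W=load('scene','q3')
for u,v in((341,246),(340,246),(339,247),(338,248),(336,250),(343,244),(344,243),(334,253),(325,258),(327,257)): print(u,v,im[v,u],d[v,u].round(4),((W[v,u]-F)@np.c_[xf,yf,zf]).round(4))
E
```

```text
focus [ 0.5933 -0.1148  0.187 ] lens [ 0.711  -0.1097  0.2419]
hook [340.5673 239.4502   1.3729]
corner-y [345.4957 244.4314   1.3692]
corner round [344.9426 244.9878   1.369 ]
tailcorner-y [326.3166 263.7243   1.3621]
mid side bottom [339.2596 248.6564   1.3615]
341 246 [180 138  51] 1.3602 [-0.0124 -0.0163  0.0027]
340 246 [113  89  46] 1.3515 [-0.0152 -0.0192  0.0109]
339 247 [181 139  55] 1.3584 [-0.0179 -0.0154  0.0048]
338 248 [170 131  51] 1.3509 [-0.0223 -0.0192  0.0109]
336 250 [59 51 47] 1.3243 [-0.0321 -0.0326  0.0328]
343 244 [93 77 54] 1.3003 [-0.0127 -0.0477  0.0542]
344 243 [105 100  92] 1.3958 [ 0.0027  0.0016 -0.0266]
334 253 [60 53 50] 1.3307 [-0.0401 -0.0302  0.0257]
325 258 [178 137  55] 1.339 [-0.0636 -0.0188  0.0205]
327 257 [64 52 40] 1.344 [-0.058  -0.0179  0.0157]
```

Measured against the focus, the hook is within about 2 mm and the tilt is about 23° against 25°. I'll make a 1 mm trim, settle and hand in.

Emit:
servo_tool:
  motion:
    - [[0, 0.02, 0.03, -0.025, 0], [0, 0, 0, 0, 0], [0, 0, 0, 0, 0], [0, 0, 0, 0, 0], [0, 0, 0, 0, 0], [0, 0, 0, 0, 0]]

```text
t: 16.85
eef_pos: [0.5481, -0.1167, 0.1763]
tool_rot: [0.0, -0.024, 1.0, 0.0]
contact_force: [0.0, 0.2, -2.0]
gripper_width: 0.372
grasp_force: 40.1
```

```bash
python3 -c "
from station import bot
o=bot.get_obs(); print(o['eef_pos'],o['contact_force'],o['gripper_width']); print(bot.hand_in())"
```

```text
[ 0.54807858 -0.11668448  0.17631431] [ 0.01560393  0.21002777 -2.02013412] 0.3724574437611486
the job is handed in; nothing more can be done
None
```

I handed the job in at about 17 s: the lever is latched down and the cradle tape is held steady at the focus point, its hook within about 2 mm by my measurements, but its tilt is about 23° rather than the 25° wanted.

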